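Fetch the specimen jar from behind the stain bottles

TASK

The low specimen jar is walled in by the three tall stain bottles in the white stain tray: stand all three bottles in the steel tray, then take the jar out and set it in the middle of the white tile, and after that stand every bottle back in the stain tray on exactly the pad it came from, because they are kept in order of use. It is all glass, so set every piece down upright without letting it drop, and do not knock or shift the little dropper vial, the slide box or the petri dishes.

Things in the scene. Friction and masses are not known exactly. Their poses are not given: they have to be found in the camera images.
- round_bottle: tall slim stain bottle of amber glass with a paper band: round body 52 mm across up to 98 mm height, then shoulder and neck 26 mm across, black round screw cap 34 mm across from 122 to 150 mm height; total height 150 mm, about 0.26 kg. Origin at the centre of its underside, z up. To be put back where it stood at the start
- square_bottle: stain bottle of amber glass with a square body 54 x 54 mm, 66 mm high, then shoulder and neck 26 mm across, black round screw cap 34 mm across from 87 to 115 mm height; total height 115 mm, about 0.24 kg. Origin at the centre of its underside, z up. To be put back where it stood at the start
- cone_bottle: stain bottle of amber glass shaped as a cone, 68 mm across at the foot narrowing to a neck 26 mm across at 90 mm height, black round screw cap 34 mm across from 102 to 130 mm height; total height 130 mm, about 0.25 kg. Origin at the centre of its underside, z up. To be put back where it stood at the start
- jar: low round specimen jar of clear glass with a flat black lid: 54 mm across (body up to 30 mm height and lid from 34 to 46 mm; 48 mm across between), total height 46 mm, about 0.11 kg. Origin at the centre of its underside, z up. It starts on the middle pad of the stain tray's back row; a bottle stands 66 mm from it on its left, on its right and in front (towards the robot), centre to centre
- stain_tray: fixed white plastic tray 170 mm (x, roughly away from the robot) by 236 mm (y), floor 4 mm thick, rim 24 mm high. Origin at the centre of its underside. Four flat round grey pads 63 mm across: back row at x = +35 mm, y = +66, 0 and -66 mm, front pad at x = -31 mm, y = 0. The jar is on the middle back pad, the rim 46 mm behind its centre; the bottles on the three others in an order that changes
- steel_tray: fixed shallow stainless steel tray 270 mm (x) by 160 mm (y), floor 2.5 mm thick, rim 18 mm high with a narrow lip outside, empty at the start; the bottles are stood in it for the time being, in any order. It lies to the left or to the right of the stain tray. Origin at the centre of its underside, x along its long side, z up
- tile: fixed white glazed tile 150 x 150 mm, 6 mm thick, on the bench on the side away from the steel tray; the jar goes in its middle. Origin at the centre of its underside, z up
- dropper_vial: bystander: small amber dropper vial 30 mm across, 66 mm high, standing loose in the stain tray's near right corner as the robot sees it (the tray's -x, -y corner). Origin at the centre of its underside
- slide_box: bystander: flat dark blue slide box 87 x 102 mm, 36 mm high, lying loose on the bench between robot and stain tray. Origin at the centre of its underside
- dishes: bystander: two clear petri dishes, one on the other, 63 mm across and 32 mm high together, loose on the bench between robot and stain tray. Origin at the centre of the underside

How it is judged:
By the outcome, as a careful person would: the job done as asked, in the order asked, and still so for the second after the job is handed in, with the robot touching nothing.
It also fails if it takes over 144 s, if anything falls off the work surface, if the arm or the gripper's body presses on something with over 40 N, if the wrist force passes 120 N, or if a joint passes its speed limit or range.

ROBOT

A 7-joint arm with a two-finger parallel gripper is mounted at the origin on the work surface. World frame = base frame: x ahead of the robot, y to its left, z up, the work surface at z = 0. Lengths are in m, angles in rad, forces in N, time in s.
With the tool pointing down it reaches from about 0.4 to 0.875 m from the base axis. Payload 19.3 kg.
Tool frame: the origin (TCP) lies at the very end of the fingers, on their centre line; the grasp point (between the pads) lies 19 mm behind it; z points along the fingers, y is the line along which they close (so a half turn about z gives the same grasp; the last joint's range is limited). The gripper opens to 85 mm and grips with 20 to 120 N. Pads are 22 mm wide; open, the fingers measure 114 mm over their backs; the gripper's body (76 mm by 85 mm) begins 54 mm behind the grasp point. The pads swing forward as they close: fully open they stand 13 mm farther back than shut.
Start: joints at [1.044, 0.521, -0.036, 1.599, 0.021, 1.021, -0.113], TCP at [0.276, -0.561, 0.208] pointing down, gripper open.
Joint ranges: [-2.91, 2.91], [-0.3, 2.13], [-1.5, 1.42], [0.17, 2.43], [-1.26, 4.41], [0.16, 1.93], [-2.52, 2.52]. Speed limits (rad/s): [1.89, 1.89, 2.39, 2.39, 3.01, 3.01, 3.01].

INTERFACE

Orientations are given as [roll, pitch, yaw] about the fixed x, y, z axes, in that order (R = Rz(yaw) Ry(pitch) Rx(roll)).
In Python, from workcell import bot gives the robot as it stands.
- The arm moves only by the tool jog_arm, never from a script. Its argument "motion" is a list of rows, each a list of 5 numbers: the shift along the tool's x, y, z scaled (see below), then the turn about the tool's z scaled (see below), then the opening, from 0 (shut) to 1 (fully open). A call has 1 to 12 rows; each row shifts and turns the commanded pose from where the row before left it, along the tool's axes as they then stand; what a row does not reach is not made up. The controller multiplies each number of a shift by 30 mm and each number of a turn by 0.08 rad. A row lasts 1/10 s, in which the tool goes at most 50 mm and 8.59 degrees, less where a joint would pass 70% of its speed; a pose out of reach is approached as far as the arm can. A call with a number of a shift or a turn outside -1 to 1 is refused whole. A call with a gripper value outside its range is refused whole. The fingers move at their own pace and stop on an object; "newtons" is the grip in N (left out, the last holds). Time passes only in rows, so rows that do not move let the fingers close. It gives the time, the measured TCP pose, the force, the opening and the grip force at its end, in the units of the state.
- bot.observe(): the state, without advancing time (a new reading comes with each control period).
- bot.grab_frame(name): name is "side" or "top" or "wrist"; returns a dict with "pixels" (480x640x3 uint8, red, green, blue), "fovy" (degrees; the focal length in pixels is half the picture's height over the tangent of half this angle, whatever the lens; pixels are square), "cx", "cy" (the principal point, pixels), "rvec" (rotation vector, rad) and "tvec" (3), from world to camera coordinates, as OpenCV has them; the wrist camera has in their place "mount" (4x4, takes a point from camera to tool coordinates, whose origin is the TCP and whose axes are the flange's). Camera axes: x right, y down, z forward; pixel columns grow to the right and rows downward; lengths in m; the calibration is good to about 2 mm. A picture is of the moment at which its call begins: read the wrist's pose just before it. There is no depth.
- bot.job_done(): hands the job in; it is judged then, once.
The state is a dict: "clock": time; "qpos": joint angles; "qd": joint speeds; "joint_efforts": joint torques, N m; "position": TCP position; "tool_rot": TCP orientation; "force": force on the tool from outside, world axes, zero at the start; "moment": the same for the moment, N m; "grip_width": finger opening in m; "finger_force": force on a finger pad.
Only numpy, scipy, OpenCV 4.12 (cv2) and the standard library are available. Lean on these libraries where they do the work, as an engineer would, in place of code of your own. Each camera call takes 0.05 s, during which the arm holds its last target. There are 200 camera calls.

## Working session

There is one attempt and no reset: what is moved stays moved. The work goes in short steps, Python scripts to look and compute and a tool call to move; the robot and the scene stay as the last step left them, time stands still between calls to the robot, and variables do not carry over. Pictures are saved under pics/ and viewed, at most 14 in all, crops included, and the job is handed in when it is done.

Besides the shell and the picture viewer there is one more tool, called after "Request:" as a command line: name --pt "numbers of a row" for each row, then --argument value for the rest. jog_arm: Moves the arm, as the interface text tells. Shifts and turns lie within -1 to 1; 1 stands for 30 mm of shift or 0.08 rad of turn. Its arguments: {"type":"object","properties":{"motion":{"type":"array","items":{"type":"array","items":{"type":"number"}}},"newtons":{"type":"number"}},"required":["motion"]}

```bash
mkdir -p pics; cat > h.py <<'E'
import numpy as np, cv2
from workcell import bot
def K(f):
    F=240/np.tan(np.radians(f["fovy"])/2); return F,f["cx"],f["cy"]
def ext(f,st=None):
    "camera-to-world R, origin"
    if "rvec" in f:
        R=cv2.Rodrigues(np.array(f["rvec"],float))[0]; return R.T,-R.T@np.array(f["tvec"],float).ravel()
    T=np.eye(4); T[:3,:3]=rot(st["tool_rot"]); T[:3,3]=st["position"]
    M=T@np.array(f["mount"]); return M[:3,:3],M[:3,3]
def rot(r):
    from scipy.spatial.transform import Rotation as Ro
    return Ro.from_euler("xyz",r).as_matrix()
def ray(f,u,v,z,st=None):
    F,cx,cy=K(f); R,o=ext(f,st); d=R@np.array([(u-cx)/F,(v-cy)/F,1]); return o+d*(z-o[2])/d[2]
def proj(f,p,st=None):
    F,cx,cy=K(f); R,o=ext(f,st); c=R.T@(np.array(p)-o); return F*c[0]/c[2]+cx,F*c[1]/c[2]+cy
def grab(n,save=None):
    st=bot.observe(); f=bot.grab_frame(n)
    if save: cv2.imwrite(f"pics/{save}.png",f["pixels"][:,:,::-1])
    return f,st
E
python3 - <<'E'
from h import *
for n in("top","side"):
    f,st=grab(n,n+"0"); R,o=ext(f); print(n,f["fovy"],o.round(3),R[:,2].round(2),R[:,0].round(2))
f,st=grab("wrist","w0");print(f["mount"],f["fovy"],st)
E
```

```text
top 47.96841470984977 [ 0.452 -0.014  1.042] [ 0.06  0.02 -1.  ] [ 0.   -1.   -0.02]
side 45.353209458047374 [-0.122  0.633  0.636] [ 0.59 -0.59 -0.56] [-0.72 -0.69 -0.02]
[[-1.02029425e-04 -9.59171505e-01 -2.82825059e-01  7.25962044e-02]
 [ 9.99999959e-01 -1.73016835e-04  2.26017446e-04 -3.97400255e-05]
 [-2.65722991e-04 -2.82825025e-01  9.59171484e-01 -1.65903884e-01]
 [ 0.00000000e+00  0.00000000e+00  0.00000000e+00  1.00000000e+00]] 60.9139900211582 {'clock': 0.1, 'qpos': array([ 1.04380497,  0.52193596, -0.03634787,  1.5999215 ,  0.02119388,
        1.02110517, -0.1127895 ]), 'qd': array([ 0.00109002, -0.00044564,  0.00039739, -0.00084072, -0.001511  ,
       -0.0005658 ,  0.00111925]), 'joint_efforts': array([ 5.45069357e-03, -9.28485847e+01,  1.98447973e+00, -3.70528615e+01,
        1.80970109e-02,  5.41756410e-03, -2.37149010e-05]), 'position': array([ 0.27551332, -0.56064926,  0.20740513]), 'tool_rot': array([-3.14060869e+00,  5.29614267e-05,  4.56804894e-01]), 'force': array([1.02281234, 0.08848667, 0.12453804]), 'moment': array([-0.00584855,  0.06613245, -0.00869213]), 'finger_force': 0.0, 'grip_width': 0.08554126195652943}
```

View pics/top0.png

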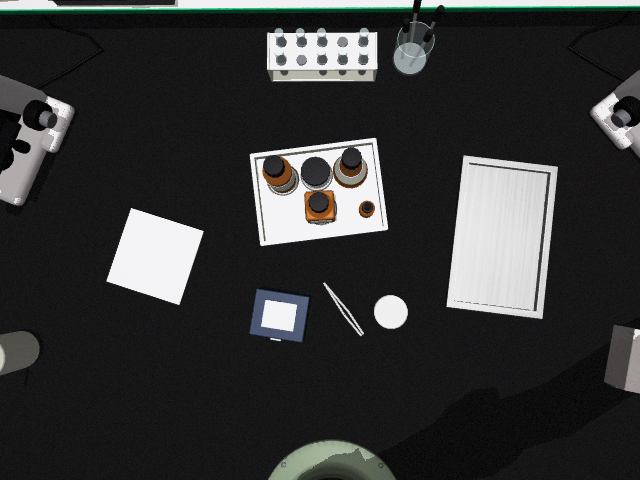

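View pics/side0.png

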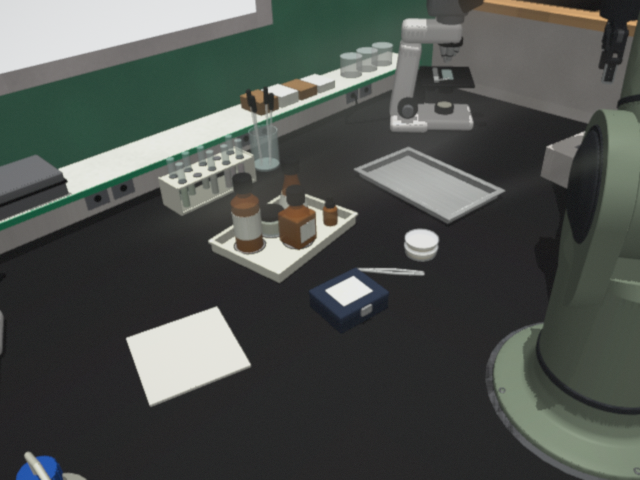

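The top view shows the round bottle at left back (cap 274,165), the cone at right back (350,158) and the square one in front (319,203). The jar is at (316,172), the steel tray on the right (502,237) and the tile on the left (155,256).

```bash
python3 - <<'E'
from h import *
f,st=grab("top"); im=f["pixels"]; g=cv2.cvtColor(im,cv2.COLOR_RGB2GRAY)
m=cv2.morphologyEx((g>120).astype(np.uint8),cv2.MORPH_OPEN,np.ones((3,3)))
cs,_=cv2.findContours(m,cv2.RETR_EXTERNAL,cv2.CHAIN_APPROX_NONE)
def rect(name,seed,z,near):
    c=min([c for c in cs if cv2.contourArea(c)>2000],key=lambda c:np.hypot(*(c.reshape(-1,2).mean(0)-seed)))
    w=np.array([ray(f,u,v,z)[:2] for u,v in cv2.convexHull(c).reshape(-1,2)],np.float32)
    (cx,cy),(a,b),t=cv2.minAreaRect(w*1000)
    print(name,round(cx,1),round(cy,1),round(a),round(b),round(t,2)); return cx/1e3,cy/1e3,a,b,t
s=rect("stain",(318,190),.024,0); rect("steel",(502,237),.018,0); rect("tile",(155,256),.006,0)
t=s[4]; t=(t+45)%90-45; c,sn=np.cos(np.radians(t)),np.sin(np.radians(t)); print("yaw",t,np.radians(t))
o=im[:,:,::-1].copy()
o=cv2.resize(o[120:260,230:400],None,fx=4,fy=4,interpolation=cv2.INTER_CUBIC)
for nm,x,y,h,r in(("round",35,66,.154,17),("cone",35,-66,.134,17),("square",-31,0,.119,17),("jar",35,0,.05,27)):
    X=s[0]+(c*x-sn*y)/1e3; Y=s[1]+(sn*x+c*y)/1e3; u,v=proj(f,(X,Y,h)); print(nm,round(X,4),round(Y,4),round(u,1),round(v,1))
    rad=K(f)[0]*r/1e3/(1.042-h)
    cv2.circle(o,(int((u-230+.5)*4),int((v-120+.5)*4)),int(rad*4),(0,255,0),1)
cv2.imwrite("pics/ov.png",o)
for n,u,v,z in(("vial",367,209,.066),("box",280,315,.036),("dish",391,312,.03),("tw",343,308,.005)): print(n,ray(f,u,v,z).round(3))
E
```

```text
stain 602.8 26.6 179 245 7.42
steel 519.0 -321.7 180 290 83.08
tile 479.3 342.5 150 150 72.6
yaw 7.418127536773682 0.12947074984955748
round 0.6289 0.0966 273.1 164.0
cone 0.646 -0.0343 351.5 156.4
square 0.572 0.0226 318.1 200.7
jar 0.6375 0.0311 315.2 170.5
vial [ 0.564 -0.064  0.066]
box [0.369 0.096 0.036]
dish [ 0.376 -0.111  0.03 ]
tw [ 0.381 -0.022  0.005]
```

View pics/ov.png

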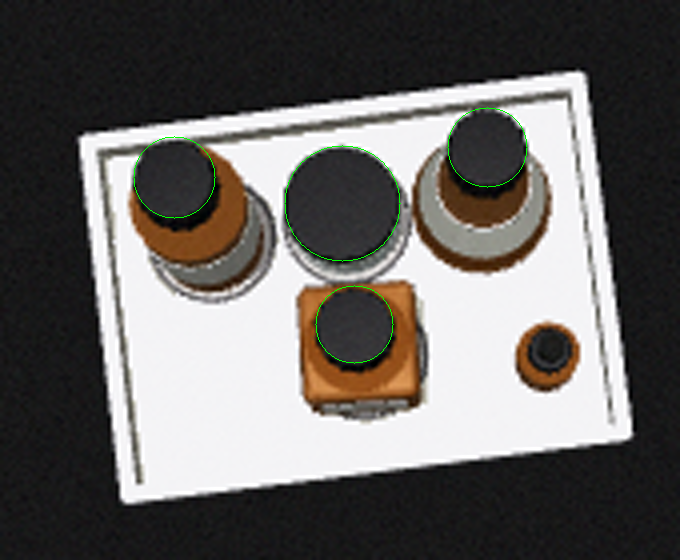

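Request:
jog_arm --pt "0.3 -0.4 0 0.2 1" --pt "0.6 -0.9 0 0.4 1" --pt "0.6 -0.9 0 0.4 1" --pt "0.6 -0.9 0 0.5 1" --pt "0.6 -0.9 0 0.5 1" --pt "0.6 -0.9 0 0.5 1" --pt "0.6 -0.9 0 0.5 1" --pt "0.6 -0.9 0 0.5 1" --pt "0.6 -0.9 0 0.5 1" --pt "0.6 -0.9 0 0.5 1" --pt "0.6 -0.9 0 0.5 1" --pt "0.6 -0.9 0 0.5 1" --newtons 40

```text
clock: 1.4
position: [0.3947, -0.2102, 0.208]
tool_rot: [3.141, -0.0, 0.015]
force: [-0.6, 0.2, 0.3]
grip_width: 0.0851
finger_force: 0.0
```

Request:
jog_arm --pt "0.6 -0.9 0 0.2 1" --pt "0.6 -0.9 0 0.11 1" --pt "0.6 -0.9 0 0 1" --pt "0.6 -0.9 0 0 1" --pt "0.6 -0.9 0 0 1" --pt "0.6 -0.9 0 0 1" --pt "0.6 -0.8 0 0 1" --pt "0.6 -0.6 0 0 1" --pt "0.4 -0.3 0 0 1" --pt "0.2 -0.1 0 0 1" --pt "0 0 0 0 1" --pt "0 0 0 0 1"

```text
clock: 2.6
position: [0.5567, 0.003, 0.2078]
tool_rot: [3.141, 0.0, -0.009]
force: [-0.0, 0.3, 0.5]
grip_width: 0.0852
finger_force: 0.0
```

```bash
python3 - <<'E'
from h import *
f,st=grab("wrist","w1"); print(st["position"].round(4),st["tool_rot"].round(4),st["force"].round(2),st["clock"])
o=f["pixels"][:,:,::-1].copy()
for x,y,h in((.646,-.0343,.134),(.6375,.0311,.05),(.6289,.0966,.154),(.572,.0226,.119)):
    u,v=proj(f,(x,y,h),st); print(u,v); cv2.circle(o,(int(u),int(v)),4,(0,255,0),-1) if abs(u)<2000 else 0
u,v=proj(f,st["position"],st); cv2.circle(o,(int(u),int(v)),4,(0,0,255),-1)
cv2.imwrite("pics/w1.png",o)
E
```

```text
[0.5567 0.003  0.2078] [ 3.1413e+00  5.0000e-04 -8.8000e-03] [-0.04  0.26  0.5 ] 2.6
381.365794013856 83.29318426411888
276.85241437159993 104.53796817385253
132.8977959207428 117.99943096785636
284.16147043661215 209.40752268801796
```

View pics/w1.png

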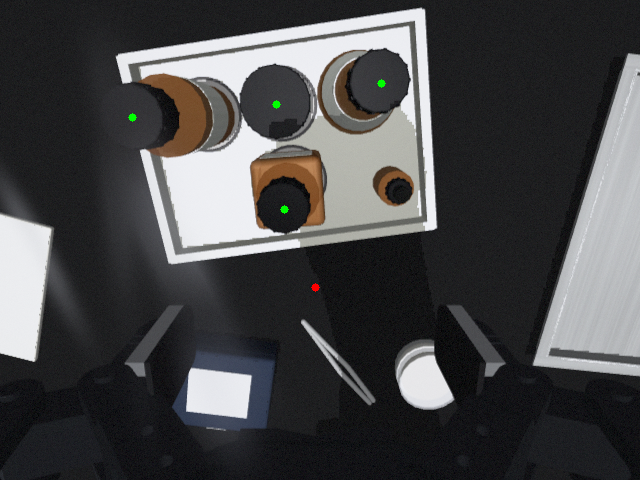

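The wrist view confirms it: the projected dots sit on the caps (cone 380,82, jar 276,103, square 284,208).

Request:
jog_arm --pt "0.5 0.2 0 0 1" --pt "0.8 0.3 0 0 1" --pt "0.8 0.3 0 0 1" --pt "0.6 0.3 0 0 1" --pt "0.28 0.14 0 0 1" --pt "0 0 0 0 1" --pt "0 0 0 0 1"

```text
clock: 3.35
position: [0.6454, -0.0339, 0.2079]
tool_rot: [-3.141, 0.001, -0.008]
force: [0.5, 0.6, 0.3]
grip_width: 0.0857
finger_force: 0.0
```

Request:
jog_arm --pt "0 0 0.4 0 0.7" --pt "0 0 0.6 0 0.7" --pt "0 0 0.6 0 0.7" --pt "0 0 0.6 0 0.7" --pt "0 0 0.6 0 0.7" --pt "0 0 0.4 0 0.7" --pt "0 0 0.39 0 0.7" --pt "0 0 0 0 0.7" --pt "0 0 0 0 0.7"

```text
clock: 4.25
position: [0.6464, -0.034, 0.1005]
tool_rot: [-3.142, -0.0, -0.008]
force: [1.5, 0.5, 0.3]
grip_width: 0.0597
finger_force: 0.0
```

```bash
python3 - <<'E'
from h import *
f,st=grab("wrist","w2"); print(st["position"].round(4),st["tool_rot"].round(4),st["force"].round(2),st["clock"])
E
```

```text
[ 0.6464 -0.034   0.1005] [-3.1415e+00 -3.0000e-04 -7.9000e-03] [1.51 0.52 0.29] 4.25
```

View pics/w2.png

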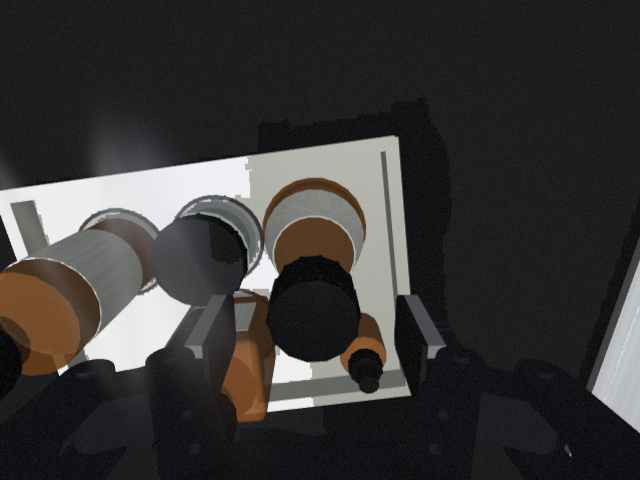

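The cone cap (314,310) sits centred between the fingers (225 to 405), so I'm closing and lifting.

Request:
jog_arm --pt "0 -0.03 0 0 0.3" --pt "0 0 0 0 0.1" --pt "0 0 0 0 0" --pt "0 0 0 0 0" --pt "0 0 0 0 0" --pt "0 0 0 0 0" --pt "0 0 0 0 0" --newtons 40

```text
clock: 5.0
position: [0.6467, -0.0332, 0.101]
tool_rot: [3.142, -0.001, -0.008]
force: [-1.4, 0.7, 5.7]
grip_width: 0.0322
finger_force: 39.3
```

Request:
jog_arm --pt "0 0 -0.1 0 0" --pt "0 0 -0.2 0 0" --pt "0 0 -0.4 0 0" --pt "0 0 -0.5 0 0" --pt "0 0 -0.6 0 0" --pt "0 0 -0.6 0 0" --pt "0 0 -0.6 0 0" --pt "0 0 -0.4 0 0" --pt "0 0 -0.3 0 0" --pt "0 0 -0.1 0 0" --pt "0 0 0 0 0"

```text
clock: 6.1
position: [0.6463, -0.0332, 0.2143]
tool_rot: [-3.142, -0.0, -0.008]
force: [-0.5, 1.2, -2.6]
grip_width: 0.0321
finger_force: 40.0
```

Request:
jog_arm --pt "0 0.2 0 0 0" --pt "-0.1 0.5 0 0 0" --pt "-0.15 0.8 0 0 0" --pt "-0.15 0.9 0 0 0" --pt "-0.15 0.9 0 0 0" --pt "-0.15 0.9 0 0 0" --pt "-0.15 0.9 0 0 0" --pt "-0.15 0.9 0 0 0" --pt "-0.15 0.9 0 0 0" --pt "-0.15 0.9 0 0 0" --pt "-0.15 0.9 0 0 0" --pt "-0.1 0.7 0 0 0"

```text
clock: 7.3
position: [0.5957, -0.3181, 0.2136]
tool_rot: [3.141, 0.001, -0.01]
force: [-0.4, -0.6, -2.9]
grip_width: 0.032
finger_force: 40.0
```

Request:
jog_arm --pt "-0.1 0.4 0 0 0" --pt "0 0.13 0 0 0" --pt "0 0 0.2 0 0" --pt "0 0 0.5 0 0" --pt "0 0 0.7 0 0" --pt "0 0 0.7 0 0" --pt "0 0 0.6 0 0" --pt "0 0 0.5 0 0" --pt "0 0 0.3 0 0" --pt "0 0 0.2 0 0" --pt "0 0 0 0 0" --pt "0 0 0 0 0"

```text
clock: 8.5
position: [0.5947, -0.3307, 0.1037]
tool_rot: [3.141, -0.001, -0.008]
force: [-0.4, 0.0, -1.9]
grip_width: 0.0321
finger_force: 40.0
```

```bash
python3 - <<'E'
from h import *
f,st=grab("side"); st=bot.observe(); print(st["position"].round(4),st["force"].round(2),st["clock"])
cv2.imwrite("pics/s2.png",cv2.resize(f["pixels"][100:260,300:540,::-1],None,fx=3,fy=3))
E
```

```text
[ 0.5948 -0.3308  0.1039] [ 0.7  -1.3  -3.63] 8.55
```

View pics/s2.png

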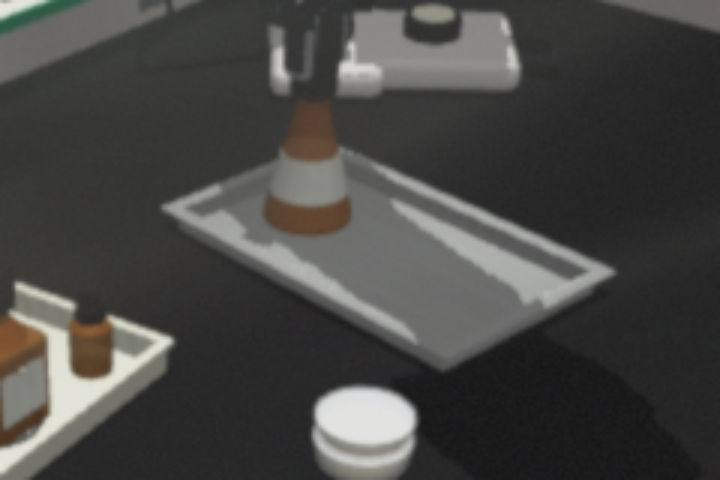

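The cone bottle hangs upright over the far end of the steel tray. I'm lowering it gently until it touches.

Request:
jog_arm --pt "0 0 0.08 0 0" --pt "0 0 0.03 0 0" --pt "0 0 0.03 0 0" --pt "0 0 0 0 0"

```text
clock: 8.95
position: [0.5946, -0.331, 0.0996]
tool_rot: [3.141, -0.001, -0.008]
force: [-1.6, -0.0, 4.4]
grip_width: 0.032
finger_force: 40.6
```

Request:
jog_arm --pt "0 0 0.02 0 0" --pt "0 0 0 0 0"

```text
clock: 9.15
position: [0.5948, -0.3312, 0.0996]
tool_rot: [3.141, -0.001, -0.008]
force: [-3.1, -0.2, 10.6]
grip_width: 0.0316
finger_force: 41.3
```

Request:
jog_arm --pt "0 0 0.02 0 0" --pt "0 0 0 0 0"

```text
clock: 9.35
position: [0.595, -0.3313, 0.0996]
tool_rot: [3.14, -0.002, -0.008]
force: [-4.2, 0.8, 17.6]
grip_width: 0.0318
finger_force: 41.9
```

Request:
jog_arm --pt "0 0 -0.04 0 0" --pt "0 0 0 0 0.2" --pt "0 0 0 0 0.5" --pt "0 0 0 0 0.7" --pt "0 0 0 0 0.7" --pt "0 0 0 0 0.7" --pt "0 0 -0.3 0 0.7" --pt "0 0 -0.6 0 0.7" --pt "0 0 -0.6 0 0.7" --pt "0 0 -0.55 0 0.7" --pt "-0.06 -0.4 0 0 0.7" --pt "-0.1 -0.8 0 0 0.7"

```text
clock: 10.55
position: [0.5895, -0.2955, 0.1609]
tool_rot: [3.141, -0.001, -0.01]
force: [0.2, 0.3, -0.8]
grip_width: 0.0601
finger_force: 0.0
```

Request:
jog_arm --pt "-0.1 -1 0 0 0.7" --pt "-0.1 -1 0 0 0.7" --pt "-0.1 -1 0 0 0.7" --pt "-0.1 -1 0 0 0.7" --pt "-0.1 -1 0 0 0.7" --pt "-0.1 -1 0 0 0.7" --pt "-0.1 -1 0 0 0.7" --pt "0 -1 0 0 0.7" --pt "0 -1 0 0 0.7" --pt "0 -0.8 0 0 0.7" --pt "0 -0.5 0 0 0.7" --pt "0 -0.3 0 0 0.7"

```text
clock: 11.75
position: [0.5712, 0.0248, 0.1605]
tool_rot: [-3.141, 0.0, -0.007]
force: [-0.8, -0.9, -0.4]
grip_width: 0.0604
finger_force: 0.0
```

Request:
jog_arm --pt "0 0 0 0 0.7" --pt "0 0 0 0 0.7"

```text
clock: 11.95
position: [0.5714, 0.0225, 0.1605]
tool_rot: [3.141, 0.0, -0.009]
force: [-0.3, -0.5, -0.7]
grip_width: 0.0599
finger_force: 0.0
```

```bash
python3 - <<'E'
from h import *
f,st=grab("wrist","w3"); print(st["position"].round(4),st["tool_rot"].round(4),st["force"].round(2),st["clock"])
o=f["pixels"][:,:,::-1].copy()
for x,y,h in((.572,.0226,.119),):
    u,v=proj(f,(x,y,h),st); print(u,v); cv2.circle(o,(int(u),int(v)),4,(0,255,0),-1)
cv2.imwrite("pics/w3.png",o)
E
```

```text
[0.5714 0.0225 0.1605] [ 3.1411e+00  1.0000e-04 -9.0000e-03] [-0.28 -0.46 -0.65] 11.95
314.7775956881133 255.47053723777657
```

View pics/w3.png

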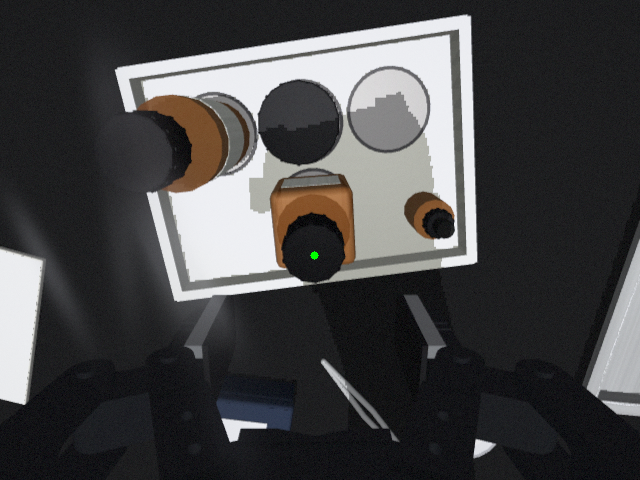

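The square bottle's cap (314,250) is centred under the gripper. I'm going down, gripping and lifting.

Request:
jog_arm --pt "0.03 -0.03 0.3 0 0.7" --pt "0 0 0.6 0 0.7" --pt "0 0 0.6 0 0.7" --pt "0 0 0.6 0 0.7" --pt "0 0 0.3 0 0.7" --pt "0 0 0.12 0 0.7" --pt "0 0 0 0 0.7"

```text
clock: 12.7
position: [0.5723, 0.0242, 0.0847]
tool_rot: [3.142, 0.0, -0.008]
force: [-0.1, 1.1, 0.5]
grip_width: 0.06
finger_force: 0.0
```

Request:
jog_arm --pt "0 0 0 0 0.3" --pt "0 0 0 0 0.1" --pt "0 0 0 0 0" --pt "0 0 0 0 0" --pt "0 0 0 0 0" --pt "0 0 0 0 0" --pt "0 0 0 0 0"

```text
clock: 13.4
position: [0.5729, 0.0242, 0.0858]
tool_rot: [3.141, -0.001, -0.008]
force: [-0.6, -1.5, 5.7]
grip_width: 0.0319
finger_force: 39.2
```

Request:
jog_arm --pt "0 0 -0.1 0 0" --pt "0 0 -0.2 0 0" --pt "0 0 -0.4 0 0" --pt "0 0 -0.5 0 0" --pt "0 0 -0.6 0 0" --pt "0 0 -0.6 0 0" --pt "0 0 -0.6 0 0" --pt "0 0 -0.4 0 0" --pt "0 0 -0.3 0 0" --pt "0 0 -0.1 0 0" --pt "0 0 0 0 0"

```text
clock: 14.5
position: [0.5723, 0.0244, 0.199]
tool_rot: [3.142, -0.0, -0.008]
force: [0.6, 0.1, -3.4]
grip_width: 0.0318
finger_force: 40.0
```

Request:
jog_arm --pt "-0.05 0.3 0 0 0" --pt "-0.15 0.7 0 0 0" --pt "-0.15 0.9 0 0 0" --pt "-0.15 1 0 0 0" --pt "-0.15 1 0 0 0" --pt "-0.15 1 0 0 0" --pt "-0.15 1 0 0 0" --pt "-0.15 1 0 0 0" --pt "-0.15 1 0 0 0" --pt "-0.15 1 0 0 0" --pt "-0.15 1 0 0 0" --pt "-0.15 0.9 0 0 0"

```text
clock: 15.7
position: [0.5175, -0.3012, 0.1981]
tool_rot: [-3.141, 0.001, -0.009]
force: [0.2, 0.4, -2.3]
grip_width: 0.0318
finger_force: 40.1
```

Request:
jog_arm --pt "-0.08 0.5 0 0 0" --pt "0 0.25 0 0 0" --pt "0 0 0.2 0 0" --pt "0 0 0.5 0 0" --pt "0 0 0.7 0 0" --pt "0 0 0.7 0 0" --pt "0 0 0.6 0 0" --pt "0 0 0.5 0 0" --pt "0 0 0.3 0 0" --pt "0 0 0.2 0 0" --pt "0 0 0 0 0" --pt "0 0 0 0 0"

```text
clock: 16.9
position: [0.5165, -0.3217, 0.0884]
tool_rot: [3.141, -0.001, -0.008]
force: [-0.5, 0.5, -2.1]
grip_width: 0.0321
finger_force: 40.1
```

Request:
jog_arm --pt "0 0 0.06 0 0" --pt "0 0 0.03 0 0" --pt "0 0 0.03 0 0" --pt "0 0 0 0 0"

```text
clock: 17.3
position: [0.5163, -0.3218, 0.0845]
tool_rot: [3.141, -0.0, -0.008]
force: [0.0, -0.6, -0.6]
grip_width: 0.0319
finger_force: 40.3
```

Request:
jog_arm --pt "0 0 0.02 0 0" --pt "0 0 0 0 0"

```text
clock: 17.5
position: [0.5165, -0.3221, 0.0843]
tool_rot: [3.141, -0.001, -0.008]
force: [-2.1, -1.1, 6.3]
grip_width: 0.0318
finger_force: 40.9
```

Request:
jog_arm --pt "0 0 -0.01 0 0" --pt "0 0 0 0 0.2" --pt "0 0 0 0 0.5" --pt "0 0 0 0 0.7" --pt "0 0 0 0 0.7" --pt "0 0 0 0 0.7" --pt "0 0 -0.3 0 0.7" --pt "0 0 -0.6 0 0.7" --pt "0 0 -0.8 0 0.7" --pt "0 0 -0.8 0 0.7" --pt "0.1 -0.4 -0.5 0 0.7" --pt "0.2 -0.8 -0.2 0 0.7"

```text
clock: 18.7
position: [0.5257, -0.2864, 0.1819]
tool_rot: [3.14, -0.002, -0.011]
force: [1.4, -0.3, -0.8]
grip_width: 0.0599
finger_force: 0.0
```

Request:
jog_arm --pt "0.3 -1 0 0 0.7" --pt "0.3 -1 0 0 0.7" --pt "0.3 -1 0 0 0.7" --pt "0.3 -1 0 0 0.7" --pt "0.3 -1 0 0 0.7" --pt "0.3 -1 0 0 0.7" --pt "0.3 -1 0 0 0.7" --pt "0.3 -1 0 0 0.7" --pt "0.3 -1 0 0 0.7" --pt "0.3 -1 0 0 0.7" --pt "0.2 -1 0 0 0.7" --pt "0.1 -0.9 0 0 0.7"

```text
clock: 19.9
position: [0.6272, 0.0732, 0.1801]
tool_rot: [-3.141, 0.0, -0.007]
force: [-0.4, 0.6, 0.3]
grip_width: 0.0597
finger_force: 0.0
```

Request:
jog_arm --pt "0.03 -0.56 0 0 0.7" --pt "0 -0.3 0 0 0.7" --pt "0 0 0 0 0.7" --pt "0 0 0 0 0.7"

```text
clock: 20.3
position: [0.6284, 0.095, 0.1801]
tool_rot: [3.141, 0.0, -0.009]
force: [0.2, -0.4, 0.4]
grip_width: 0.06
finger_force: 0.0
```

```bash
python3 - <<'E'
from h import *
f,st=grab("wrist","w4"); print(st["position"].round(4),st["tool_rot"].round(4),st["force"].round(2),st["clock"])
o=f["pixels"][:,:,::-1].copy()
for x,y,h in((.6289,.0966,.154),(.6375,.0311,.05)):
    u,v=proj(f,(x,y,h),st); print(u,v); cv2.circle(o,(int(u),int(v)),4,(0,255,0),-1)
cv2.imwrite("pics/w4.png",o)
E
```

```text
[0.6284 0.095  0.1801] [ 3.1409e+00  1.0000e-04 -9.2000e-03] [ 0.22 -0.39  0.37] 20.3
311.8342587125971 265.62747915052
401.2125999315817 204.35738759768205
```

View pics/w4.png

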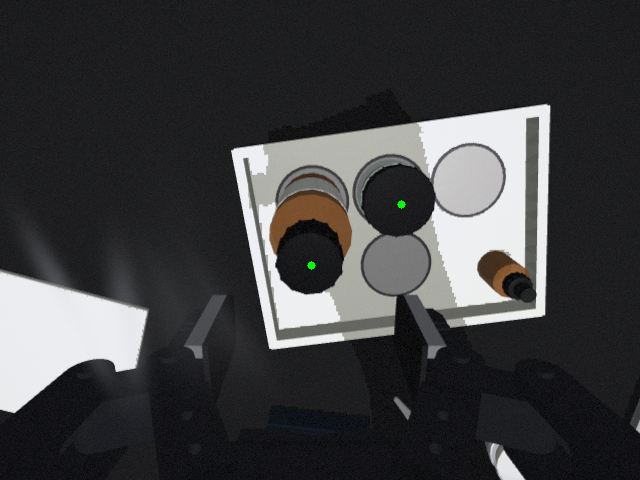

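The round cap is at (309,260), about 2.6 mm to the left of the gripper centre, so I'm correcting that before gripping and lifting.

Request:
jog_arm --pt "0.04 -0.09 0.2 0 0.7" --pt "0 0 0.5 0 0.7" --pt "0 0 0.6 0 0.7" --pt "0 0 0.4 0 0.7" --pt "0 0 0.3 0 0.7" --pt "0 0 0 0 0.7"

```text
clock: 20.95
position: [0.629, 0.0987, 0.1185]
tool_rot: [3.141, 0.002, -0.008]
force: [-0.4, -0.5, 0.4]
grip_width: 0.0597
finger_force: 0.0
```

Request:
jog_arm --pt "0 0 0 0 0.3" --pt "0 0 0 0 0.1" --pt "0 0 0 0 0" --pt "0 0 0 0 0" --pt "0 0 0 0 0" --pt "0 0 0 0 0" --pt "0 0 0 0 0"

```text
clock: 21.65
position: [0.6302, 0.0989, 0.1209]
tool_rot: [-3.141, -0.001, -0.008]
force: [0.3, -0.4, 6.4]
grip_width: 0.0324
finger_force: 39.9
```

Request:
jog_arm --pt "0 0 -0.1 0 0" --pt "0 0 -0.2 0 0" --pt "0 0 -0.4 0 0" --pt "0 0 -0.5 0 0" --pt "0 0 -0.6 0 0" --pt "0 0 -0.6 0 0" --pt "0 0 -0.6 0 0" --pt "0 0 -0.4 0 0" --pt "0 0 -0.3 0 0" --pt "0 0 -0.1 0 0" --pt "0 0 0 0 0"

```text
clock: 22.75
position: [0.6296, 0.0989, 0.2341]
tool_rot: [3.142, -0.0, -0.008]
force: [-0.3, -0.3, -4.7]
grip_width: 0.0318
finger_force: 40.1
```

Request:
jog_arm --pt "-0.1 0.3 0 0 0" --pt "-0.4 0.7 0 0 0" --pt "-0.5 0.9 0 0 0" --pt "-0.5 1 0 0 0" --pt "-0.5 1 0 0 0" --pt "-0.5 1 0 0 0" --pt "-0.5 1 0 0 0" --pt "-0.5 1 0 0 0" --pt "-0.5 1 0 0 0" --pt "-0.5 1 0 0 0" --pt "-0.5 1 0 0 0" --pt "-0.5 1 0 0 0"

```text
clock: 23.95
position: [0.4604, -0.2282, 0.2335]
tool_rot: [-3.141, 0.001, -0.009]
force: [0.6, 0.2, -2.6]
grip_width: 0.0318
finger_force: 40.1
```

Request:
jog_arm --pt "-0.5 0.9 0 0 0" --pt "-0.4 0.8 0 0 0" --pt "-0.2 0.7 0 0 0" --pt "-0.1 0.45 0 0 0" --pt "0 0 0 0 0" --pt "0 0 0.3 0 0" --pt "0 0 0.6 0 0" --pt "0 0 0.7 0 0" --pt "0 0 0.7 0 0" --pt "0 0 0.6 0 0" --pt "0 0 0.4 0 0" --pt "0 0 0.3 0 0"

```text
clock: 25.15
position: [0.4254, -0.311, 0.1249]
tool_rot: [-3.141, 0.001, -0.007]
force: [0.7, -0.3, -2.8]
grip_width: 0.0319
finger_force: 40.2
```

Request:
jog_arm --pt "0 0 0 0 0" --pt "0 0 0 0 0"

```text
clock: 25.35
position: [0.4256, -0.3119, 0.1263]
tool_rot: [3.141, -0.0, -0.008]
force: [-0.8, 0.0, -3.5]
grip_width: 0.032
finger_force: 40.2
```

Request:
jog_arm --pt "0.15 0 0 0 0" --pt "0.15 0 0.06 0 0" --pt "0 0 0.06 0 0" --pt "0 0 0.03 0 0" --pt "0 0 0.03 0 0" --pt "0 0 0 0 0"

```text
clock: 25.95
position: [0.4341, -0.312, 0.1205]
tool_rot: [-3.141, 0.0, -0.008]
force: [-0.1, -0.5, -2.7]
grip_width: 0.032
finger_force: 40.2
```

Request:
jog_arm --pt "0 0 0.03 0 0" --pt "0 0 0 0 0"

```text
clock: 26.15
position: [0.4343, -0.312, 0.1196]
tool_rot: [-3.142, 0.0, -0.008]
force: [0.4, 0.3, -2.7]
grip_width: 0.0322
finger_force: 40.2
```

Request:
jog_arm --pt "0 0 0.02 0 0" --pt "0 0 0 0 0"

```text
clock: 26.35
position: [0.4346, -0.3122, 0.1194]
tool_rot: [3.141, -0.001, -0.008]
force: [0.8, -0.1, 2.1]
grip_width: 0.0317
finger_force: 40.7
```

Request:
jog_arm --pt "0 0 0.02 0 0" --pt "0 0 0 0 0"

```text
clock: 26.55
position: [0.4348, -0.3125, 0.1193]
tool_rot: [3.141, -0.001, -0.008]
force: [-1.6, -0.9, 11.6]
grip_width: 0.032
finger_force: 41.6
```

Request:
jog_arm --pt "0 0 -0.02 0 0" --pt "0 0 0 0 0.2" --pt "0 0 0 0 0.5" --pt "0 0 0 0 0.7" --pt "0 0 0 0 0.7" --pt "0 0 0 0 0.7" --pt "0 0 -0.3 0 0.7" --pt "0 0 -0.6 0 0.7" --pt "0 0 -0.7 0 0.7" --pt "0 0 -0.4 0 0.7" --pt "0.3 -0.4 0 0 0.9" --pt "0.5 -0.8 0 0 1"

```text
clock: 27.75
position: [0.4585, -0.2766, 0.1792]
tool_rot: [3.141, -0.0, -0.011]
force: [-0.6, 0.5, 0.2]
grip_width: 0.0849
finger_force: 0.0
```

Request:
jog_arm --pt "0.6 -0.9 0 0 1" --pt "0.6 -0.9 0 0 1" --pt "0.6 -0.9 0 0 1" --pt "0.6 -0.9 0 0 1" --pt "0.6 -0.9 0 0 1" --pt "0.6 -0.9 0 0 1" --pt "0.6 -0.9 0 0 1" --pt "0.5 -0.9 0 0 1" --pt "0.4 -0.9 0 0 1" --pt "0.4 -0.9 0 0 1" --pt "0.3 -0.8 0 0 1" --pt "0.2 -0.53 0 0 1"

```text
clock: 28.95
position: [0.6412, 0.0355, 0.1782]
tool_rot: [-3.141, 0.001, -0.006]
force: [0.6, 0.1, 0.2]
grip_width: 0.0851
finger_force: 0.0
```

Request:
jog_arm --pt "0.1 0 0 0 1" --pt "0 0 0 0 1" --pt "0 0 0 0 1"

```text
clock: 29.25
position: [0.6438, 0.0309, 0.1789]
tool_rot: [3.141, 0.0, -0.01]
force: [1.3, -0.7, -0.0]
grip_width: 0.0854
finger_force: 0.0
```

```bash
python3 - <<'E'
from h import *
f,st=grab("wrist","w5"); print(st["position"].round(4),st["tool_rot"].round(4),st["force"].round(2),st["clock"])
o=f["pixels"][:,:,::-1].copy()
for x,y,h in((.6375,.0311,.05),(*st["position"][:2],.05)):
    u,v=proj(f,(x,y,h),st); print(u,v); cv2.circle(o,(int(u),int(v)),4,(0,255,0),-1)
cv2.imwrite("pics/w5.png",o)
E
```

```text
[0.6438 0.0309 0.1789] [ 3.141e+00  4.000e-04 -9.500e-03] [ 1.25 -0.67 -0.  ] 29.25
314.75670840067835 225.71865024337478
314.9154010329147 217.47091799889034
```

View pics/w5.png

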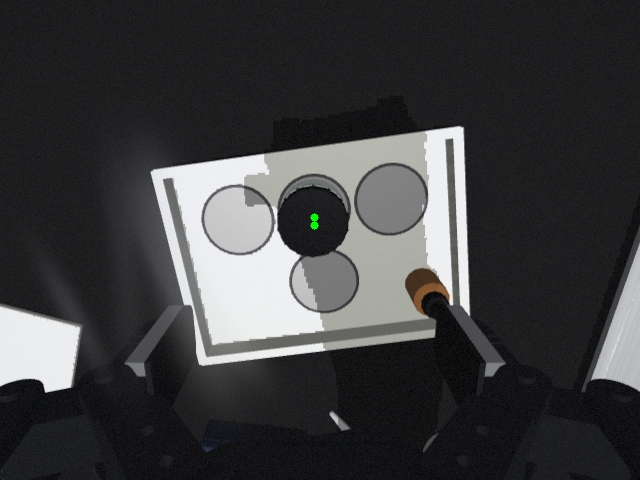

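The jar lid is at (313,221), 2.5 mm nearer than the gripper centre. I'm correcting and descending.

Request:
jog_arm --pt "-0.09 -0.03 0.3 0 1" --pt "0 0 0.6 0 1" --pt "0 0 0.8 0 1" --pt "0 0 0.8 0 1" --pt "0 0 0.7 0 1" --pt "0 0 0.6 0 0.95" --pt "0 0 0.5 0 0.95" --pt "0 0 0.5 0 0.95" --pt "0 0 0.3 0 0.95" --pt "0 0 0.1 0 0.95" --pt "0 0 0 0 0.95" --pt "0 0 0 0 0.95"

```text
clock: 30.5
position: [0.6419, 0.0332, 0.0237]
tool_rot: [-3.141, -0.001, -0.008]
force: [-0.5, -0.1, -0.0]
grip_width: 0.0813
finger_force: 0.0
```

Request:
jog_arm --pt "0 0 0 0 0.7" --pt "0 0 0 0 0.5" --pt "0 0 0 0 0.3" --pt "0 0 0 0 0.3" --pt "0 0 0 0 0.3" --pt "0 0 0 0 0.3" --newtons 35

```text
clock: 31.1
position: [0.6438, 0.0334, 0.0264]
tool_rot: [-3.141, -0.005, -0.008]
force: [-4.9, -0.1, 38.9]
grip_width: 0.0262
finger_force: 19.5
```

Request:
jog_arm --pt "0 0 -0.1 0 0.3" --pt "0 0 -0.2 0 0.3" --pt "0 0 -0.4 0 0.3" --pt "0 0 -0.5 0 0.3" --pt "0 0 -0.6 0 0.3" --pt "0 0 -0.5 0 0.3" --pt "0 0 -0.3 0 0.3" --pt "0 0 -0.1 0 0.3" --pt "0 0 0 0 0.3"

```text
clock: 32.0
position: [0.6415, 0.0332, 0.1043]
tool_rot: [-3.142, -0.0, -0.008]
force: [0.6, 0.7, -0.4]
grip_width: 0.0255
finger_force: 0.0
```

The grip failed: the fingers closed past the jar. I'm taking a look.

```bash
python3 - <<'E'
from h import *
f,st=grab("wrist","w6"); print(st["position"].round(4),st["force"].round(2),st["clock"])
o=f["pixels"][:,:,::-1].copy()
u,v=proj(f,(.6375,.0311,.05),st); print(u,v); cv2.circle(o,(int(u),int(v)),3,(0,255,0),-1)
s=bot.grab_frame("side")["pixels"][150:290,190:370,::-1]
a=cv2.resize(o,(480,360)); b=cv2.resize(s,(308,240)); c=np.zeros((360,788,3),np.uint8); c[:,:480]=a; c[:240,480:]=b
cv2.imwrite("pics/w6.png",c)
E
```

```text
[0.6415 0.0332 0.1043] [ 0.62  0.67 -0.37] 32.0
318.77351692117225 255.55378566976307
```

View pics/w6.png

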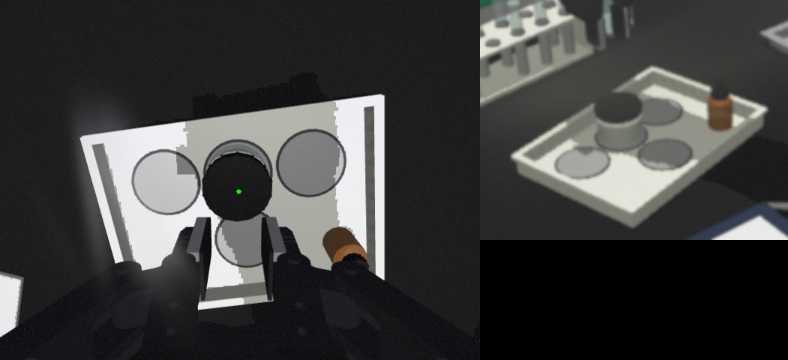

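The jar still stands upright on its pad. The finger tips sit about 25 mm behind the TCP when open, so they only met the lid's top. I'm going about 18 mm lower.

Request:
jog_arm --pt "0 0 0 0 0.95" --pt "0 0 0 0 0.95" --pt "0 0 0 0 0.95" --pt "0 0 0.3 0 0.95" --pt "0 0 0.5 0 0.95" --pt "0 0 0.6 0 0.95" --pt "0 0 0.6 0 0.95" --pt "0 0 0.5 0 0.95" --pt "0 0 0.4 0 0.95" --pt "0 0 0.3 0 0.95" --pt "0 0 0 0 0.95" --pt "0 0 0 0 0.95"

```text
clock: 33.3
position: [0.6417, 0.0332, 0.0083]
tool_rot: [-3.142, -0.0, -0.008]
force: [0.5, -0.0, 0.6]
grip_width: 0.0811
finger_force: 0.0
```

Request:
jog_arm --pt "0 0 0 0 0.8" --pt "0 0 0 0 0.7" --pt "0 0 0 0 0.62" --pt "0 0 0 0 0.55" --pt "0 0 0 0 0.5" --pt "0 0 0 0 0.5" --newtons 30

```text
clock: 33.9
position: [0.6418, 0.0332, 0.0089]
tool_rot: [-3.141, -0.001, -0.008]
force: [-2.4, -0.7, 8.6]
grip_width: 0.0527
finger_force: 29.9
```

Request:
jog_arm --pt "0 0 -0.1 0 0.5" --pt "0 0 -0.2 0 0.5" --pt "0 0 -0.4 0 0.5" --pt "0 0 -0.6 0 0.5" --pt "0 0 -0.6 0 0.5" --pt "0 0 -0.4 0 0.5" --pt "0 0 -0.3 0 0.5" --pt "0 0 -0.1 0 0.5" --pt "-0.1 -0.2 0 0 0.5" --pt "-0.3 -0.5 0 0 0.5" --pt "-0.4 -0.7 0 0 0.5" --pt "-0.5 -0.8 0 0 0.5"

```text
clock: 35.1
position: [0.6015, 0.101, 0.0883]
tool_rot: [-3.142, 0.001, -0.008]
force: [-0.1, 0.5, -0.9]
grip_width: 0.0528
finger_force: 31.7
```

Request:
jog_arm --pt "-0.5 -0.9 0 0 0.5" --pt "-0.5 -0.9 0 0 0.5" --pt "-0.5 -0.9 0 0 0.5" --pt "-0.5 -0.9 0 0 0.5" --pt "-0.5 -0.9 0 0 0.5" --pt "-0.5 -0.9 0 0 0.5" --pt "-0.5 -0.9 0 0 0.5" --pt "-0.4 -0.8 0 0 0.5" --pt "-0.3 -0.6 0 0 0.5" --pt "0 -0.37 0 0 0.5" --pt "0 0 0 0 0.5" --pt "0 0 0 0 0.5"

```text
clock: 36.3
position: [0.479, 0.3418, 0.0888]
tool_rot: [3.141, 0.0, -0.008]
force: [-0.1, -0.4, -1.7]
grip_width: 0.0525
finger_force: 31.7
```

```bash
python3 - <<'E'
from h import *
f,st=grab("wrist"); print(st["position"].round(4),st["tool_rot"].round(4),st["force"].round(2),st["grip_width"],st["clock"])
cv2.imwrite("pics/w7.png",f["pixels"][:,:,::-1])
t=bot.grab_frame("side")["pixels"]; 
g=cv2.cvtColor(f["pixels"],cv2.COLOR_RGB2GRAY)
cs,_=cv2.findContours((g>150).astype(np.uint8),cv2.RETR_EXTERNAL,cv2.CHAIN_APPROX_NONE)
c=max(cs,key=cv2.contourArea); print(cv2.boundingRect(c))
a=cv2.resize(f["pixels"][:,:,::-1],(400,300)); b=cv2.resize(t[:,:,::-1],(400,300)); cv2.imwrite("pics/w7.png",np.hstack([a,b]))
E
```

```text
[0.479  0.3418 0.0888] [ 3.1408e+00  2.0000e-04 -8.5000e-03] [-0.08 -0.41 -1.67] 0.0524553502545213 36.3
(173, 75, 293, 236)
```

View pics/w7.png

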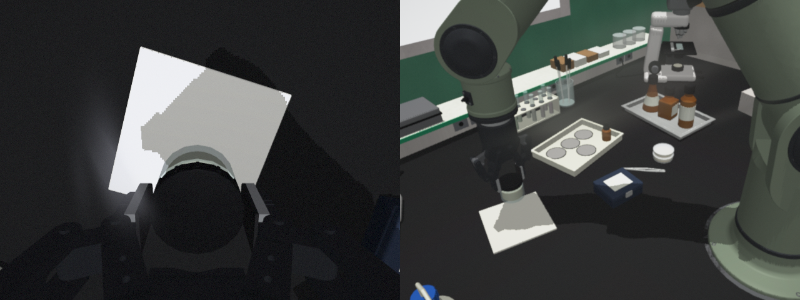

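The jar hangs upright over the tile, and the three bottles stand in the steel tray. I'm lowering it.

Request:
jog_arm --pt "0.01 -0.02 0.2 0 0.5" --pt "0 0 0.4 0 0.5" --pt "0 0 0.5 0 0.5" --pt "0 0 0.5 0 0.5" --pt "0 0 0.4 0 0.5" --pt "0 0 0.3 0 0.5" --pt "0 0 0.2 0 0.5" --pt "0 0 0 0 0.5" --pt "0 0 0 0 0.5"

```text
clock: 37.3
position: [0.4793, 0.3433, 0.0143]
tool_rot: [-3.141, -0.0, -0.008]
force: [0.6, -0.3, -1.9]
grip_width: 0.0528
finger_force: 31.7
```

Request:
jog_arm --pt "0 0 0.03 0 0.5" --pt "0 0 0.03 0 0.5" --pt "0 0 0 0 0.5"

```text
clock: 37.6
position: [0.4793, 0.3432, 0.0125]
tool_rot: [-3.141, -0.0, -0.008]
force: [-0.2, 0.1, -0.7]
grip_width: 0.0526
finger_force: 31.7
```

Request:
jog_arm --pt "0 0 0.02 0 0.5" --pt "0 0 0 0 0.5"

```text
clock: 37.8
position: [0.4792, 0.3432, 0.0117]
tool_rot: [-3.141, -0.0, -0.008]
force: [0.6, 0.0, -0.8]
grip_width: 0.0527
finger_force: 31.7
```

Request:
jog_arm --pt "0 0 0.02 0 0.5" --pt "0 0 0 0 0.5"

```text
clock: 38.0
position: [0.4792, 0.3432, 0.0111]
tool_rot: [3.142, 0.0, -0.008]
force: [0.5, -0.8, -1.9]
grip_width: 0.0527
finger_force: 31.7
```

Request:
jog_arm --pt "0 0 0.02 0 0.5" --pt "0 0 0 0 0.5"

```text
clock: 38.2
position: [0.4792, 0.3432, 0.0109]
tool_rot: [-3.142, -0.0, -0.008]
force: [-2.6, -1.4, 8.0]
grip_width: 0.0527
finger_force: 32.6
```

Request:
jog_arm --pt "0 0 -0.02 0 0.6" --pt "0 0 0 0 0.7" --pt "0 0 0 0 0.85" --pt "0 0 0 0 1" --pt "0 0 0 0 1" --pt "0 0 0 0 1" --pt "0 0 -0.3 0 1" --pt "0 0 -0.6 0 1" --pt "0 0 -0.9 0 1" --pt "0 0 -0.9 0 1" --pt "0 0 -0.9 0 1" --pt "0 0.2 -0.9 0 1"

```text
clock: 39.4
position: [0.4789, 0.3378, 0.148]
tool_rot: [-3.141, -0.0, -0.007]
force: [-0.3, 0.5, 0.7]
grip_width: 0.0852
finger_force: 0.0
```

Request:
jog_arm --pt "0 0.5 -0.9 0 0.7" --pt "0 0.8 -0.6 0 0.7" --pt "0 1 -0.3 0 0.7" --pt "-0.1 1 0 0 0.7" --pt "-0.1 1 0 0 0.7" --pt "-0.1 1 0 0 0.7" --pt "-0.1 1 0 0 0.7" --pt "-0.1 1 0 0 0.7" --pt "-0.1 1 0 0 0.7" --pt "-0.1 1 0 0 0.7" --pt "-0.1 1 0 0 0.7" --pt "-0.1 1 0 0 0.7"

```text
clock: 40.6
position: [0.4492, -0.0028, 0.2008]
tool_rot: [-3.141, -0.001, -0.008]
force: [-0.3, 0.9, 0.1]
grip_width: 0.06
finger_force: 0.0
```

Request:
jog_arm --pt "-0.1 1 0 0 0.7" --pt "-0.1 1 0 0 0.7" --pt "-0.1 1 0 0 0.7" --pt "-0.1 1 0 0 0.7" --pt "0 1 0 0 0.7" --pt "0 1 0 0 0.7" --pt "0 1 0 0 0.7" --pt "0 1 0 0 0.7" --pt "0 0.8 0 0 0.7" --pt "0 0.5 0 0 0.7" --pt "0 0 0 0 0.7" --pt "0 0 0 0 0.7"

```text
clock: 41.8
position: [0.4352, -0.2797, 0.2002]
tool_rot: [-3.141, 0.0, -0.008]
force: [0.1, 0.6, -0.1]
grip_width: 0.06
finger_force: 0.0
```

```bash
python3 - <<'E'
from h import *
f,st=grab("wrist"); print(st["position"].round(4),st["tool_rot"].round(4),st["clock"])
o=f["pixels"][:,:,::-1].copy()
u,v=proj(f,(.4348,-.3125,.1525),st); print(u,v); cv2.circle(o,(int(u),int(v)),4,(0,255,0),-1)
t=bot.grab_frame("top"); g=t["pixels"][180:330,90:220]; tt=cv2.resize(g[:,:,::-1],(416,480))
u,v=proj(t,(.4793,.3425,.052)); cv2.circle(tt,(int((u-89.5)*3.2),int((v-179.5)*3.2)),3,(0,255,0),-1)
cv2.imwrite("pics/w8.png",cv2.resize(np.hstack([o,tt]),(792,360)))
E
```

```text
[ 0.4352 -0.2797  0.2002] [-3.1411  0.     -0.0078] 41.8
374.54000973718536 253.06303442572954
```

View pics/w8.png

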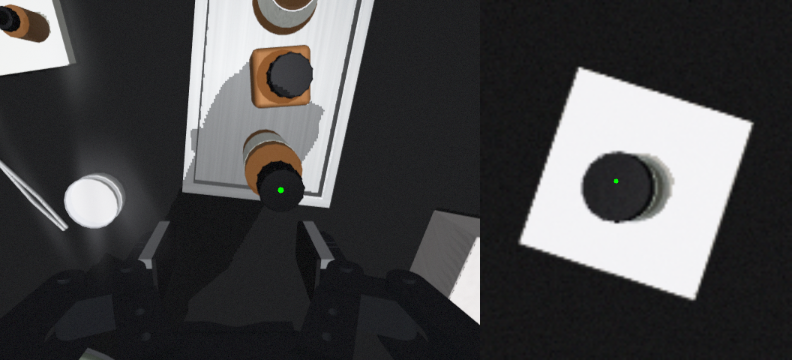

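Wrist half: the round cap (280,190) matches its dot. Top half: the lid (617,187) is near the tile's middle, so I'm checking that numerically.

```bash
python3 - <<'E'
from h import *
f,st=grab("top"); g=cv2.cvtColor(f["pixels"],cv2.COLOR_RGB2GRAY)[190:320,95:215]
w=(g>110).astype(np.uint8); c=max(cv2.findContours(w,cv2.RETR_EXTERNAL,cv2.CHAIN_APPROX_NONE)[0],key=cv2.contourArea)
box=cv2.boxPoints(cv2.minAreaRect(c)).mean(0); print("tile",ray(f,box[0]+95,box[1]+190,.006).round(4))
m=np.zeros_like(w); cv2.drawContours(m,[cv2.convexHull(c)],-1,1,-1); m=cv2.erode(m,np.ones((5,5)))
k=((g<70)&(m>0)).astype(np.uint8); c=max(cv2.findContours(k,cv2.RETR_EXTERNAL,cv2.CHAIN_APPROX_NONE)[0],key=cv2.contourArea)
(u,v),r=cv2.minEnclosingCircle(c); print("lid",ray(f,u+95,v+190,.052).round(4),r)
E
```

```text
tile [0.479  0.3426 0.006 ]
lid [0.4747 0.3398 0.052 ] 15.116316795349121
```

The jar is within about 5 mm of the tile's middle, which is fine. Next I'm fetching the round bottle, gripping it a bit lower.

Request:
jog_arm --pt "0 0.4 0 0 0.7" --pt "0 0.5 0 0 0.7" --pt "0 0.19 0 0 0.7" --pt "0 0 0.2 0 0.7" --pt "0 0 0.5 0 0.7" --pt "0 0 0.6 0 0.7" --pt "0 0 0.6 0 0.7" --pt "0 0 0.5 0 0.7" --pt "0 0 0.3 0 0.7" --pt "0 0 0.16 0 0.7" --pt "0 0 0 0 0.7" --pt "0 0 0 0 0.7"

```text
clock: 43.15
position: [0.4352, -0.3133, 0.1148]
tool_rot: [3.141, -0.001, -0.008]
force: [-0.1, 0.2, -0.0]
grip_width: 0.0597
finger_force: 0.0
```

Request:
jog_arm --pt "0 0 0 0 0.3" --pt "0 0 0 0 0.1" --pt "0 0 0 0 0" --pt "0 0 0 0 0" --pt "0 0 0 0 0" --pt "0 0 0 0 0" --pt "0 0 0 0 0" --newtons 40

```text
clock: 43.85
position: [0.4353, -0.3135, 0.115]
tool_rot: [3.141, -0.001, -0.008]
force: [-1.3, -0.2, 8.0]
grip_width: 0.032
finger_force: 39.2
```

Request:
jog_arm --pt "0 0 -0.1 0 0" --pt "0 0 -0.2 0 0" --pt "0 0 -0.4 0 0" --pt "0 0 -0.5 0 0" --pt "0 0 -0.6 0 0" --pt "0 0 -0.6 0 0" --pt "0 0 -0.6 0 0" --pt "0 0 -0.4 0 0" --pt "0 0 -0.4 0 0" --pt "0 0 -0.2 0 0" --pt "0 0 0 0 0"

```text
clock: 44.95
position: [0.4351, -0.3133, 0.2349]
tool_rot: [3.141, -0.001, -0.008]
force: [0.2, -0.5, -2.9]
grip_width: 0.0322
finger_force: 40.1
```

Request:
jog_arm --pt "0.1 -0.3 0 0 0" --pt "0.3 -0.7 0 0 0" --pt "0.45 -0.9 0 0 0" --pt "0.5 -1 0 0 0" --pt "0.5 -1 0 0 0" --pt "0.5 -1 0 0 0" --pt "0.5 -1 0 0 0" --pt "0.5 -1 0 0 0" --pt "0.5 -1 0 0 0" --pt "0.5 -1 0 0 0" --pt "0.5 -1 0 0 0" --pt "0.5 -1 0 0 0"

```text
clock: 46.15
position: [0.598, 0.0146, 0.2334]
tool_rot: [-3.141, 0.001, -0.008]
force: [0.2, -0.1, -2.8]
grip_width: 0.0325
finger_force: 40.2
```

Request:
jog_arm --pt "0.5 -1 0 0 0" --pt "0.5 -0.9 0 0 0" --pt "0.3 -0.6 0 0 0" --pt "0.24 -0.39 0 0 0" --pt "0 0 0 0 0" --pt "0 0 0 0 0" --pt "0 0 0 0 0"

```text
clock: 46.85
position: [0.6446, 0.0977, 0.2342]
tool_rot: [3.141, 0.0, -0.009]
force: [-0.2, -1.4, -3.4]
grip_width: 0.0322
finger_force: 40.2
```

Request:
jog_arm --pt "-0.2 -0.02 0 0 0" --pt "-0.29 -0.02 0 0 0" --pt "0 0 0 0 0" --pt "0 0 0.3 0 0" --pt "0 0 0.6 0 0" --pt "0 0 0.7 0 0" --pt "0 0 0.7 0 0" --pt "0 0 0.6 0 0" --pt "0 0 0.5 0 0" --pt "0 0 0.3 0 0" --pt "0 0 0.1 0 0" --pt "0 0 0 0 0"

```text
clock: 48.05
position: [0.6304, 0.1001, 0.1203]
tool_rot: [3.142, 0.0, -0.008]
force: [0.0, -0.1, -3.2]
grip_width: 0.032
finger_force: 40.2
```

Request:
jog_arm --pt "0 0 0 0 0" --pt "0 0 0 0 0"

```text
clock: 48.25
position: [0.6307, 0.1002, 0.121]
tool_rot: [-3.141, -0.001, -0.008]
force: [0.1, 0.8, -2.6]
grip_width: 0.0319
finger_force: 40.2
```

Request:
jog_arm --pt "-0.01 0.04 0 0 0" --pt "0 0 0.06 0 0" --pt "0 0 0.05 0 0" --pt "0 0 0 0 0"

```text
clock: 48.65
position: [0.6298, 0.0989, 0.1168]
tool_rot: [3.142, 0.0, -0.008]
force: [-0.3, 0.8, -2.7]
grip_width: 0.0322
finger_force: 40.2
```

Request:
jog_arm --pt "0 0 0.02 0 0" --pt "0 0 0 0 0"

```text
clock: 48.85
position: [0.6302, 0.099, 0.1167]
tool_rot: [-3.141, -0.0, -0.008]
force: [-1.2, 0.1, 0.6]
grip_width: 0.0322
finger_force: 40.7
```

Request:
jog_arm --pt "0 0 0.02 0 0" --pt "0 0 0 0 0"

```text
clock: 49.05
position: [0.6305, 0.0991, 0.1166]
tool_rot: [-3.141, -0.001, -0.008]
force: [-1.6, 0.1, 8.3]
grip_width: 0.0322
finger_force: 41.5
```

Request:
jog_arm --pt "0 0 -0.02 0 0" --pt "0 0 0 0 0.2" --pt "0 0 0 0 0.5" --pt "0 0 0 0 0.7" --pt "0 0 0 0 0.7" --pt "0 0 0 0 0.7" --pt "0 0 -0.3 0 0.7" --pt "0 0 -0.6 0 0.7" --pt "0 0 -0.7 0 0.7" --pt "0 0 -0.3 0 0.7" --pt "0 0.4 0 0 0.7" --pt "-0.2 0.8 0 0 0.7"

```text
clock: 50.25
position: [0.6236, 0.0637, 0.1728]
tool_rot: [-3.141, 0.0, -0.006]
force: [0.8, -1.0, -0.2]
grip_width: 0.0596
finger_force: 0.0
```

Request:
jog_arm --pt "-0.3 1 0 0 0.7" --pt "-0.3 1 0 0 0.7" --pt "-0.3 1 0 0 0.7" --pt "-0.3 1 0 0 0.7" --pt "-0.3 1 0 0 0.7" --pt "-0.3 1 0 0 0.7" --pt "-0.3 1 0 0 0.7" --pt "-0.3 1 0 0 0.7" --pt "-0.3 1 0 0 0.7" --pt "-0.3 1 0 0 0.7" --pt "-0.3 1 0 0 0.7" --pt "-0.19 1 0 0 0.7"

```text
clock: 51.45
position: [0.5143, -0.2981, 0.1726]
tool_rot: [-3.141, 0.001, -0.009]
force: [0.4, -0.3, -0.1]
grip_width: 0.0597
finger_force: 0.0
```

Request:
jog_arm --pt "0 0.6 0 0 0.7" --pt "0 0.27 0 0 0.7" --pt "0 0 0 0 0.7" --pt "0 0 0 0 0.7"

```text
clock: 51.85
position: [0.5163, -0.3209, 0.1731]
tool_rot: [-3.141, 0.0, -0.007]
force: [-0.5, 0.2, -0.5]
grip_width: 0.0598
finger_force: 0.0
```

Request:
jog_arm --pt "0 0.03 0.3 0 0.7" --pt "0 0 0.6 0 0.7" --pt "0 0 0.7 0 0.7" --pt "0 0 0.6 0 0.7" --pt "0 0 0.5 0 0.7" --pt "0 0 0.3 0 0.7" --pt "0 0 0.13 0 0.7" --pt "0 0 0 0 0.7" --pt "0 0 0 0 0.7"

```text
clock: 52.75
position: [0.5162, -0.3233, 0.0801]
tool_rot: [3.141, -0.001, -0.008]
force: [-1.2, -0.3, 0.2]
grip_width: 0.0599
finger_force: 0.0
```

Request:
jog_arm --pt "0 0 0 0 0.3" --pt "0 0 0 0 0.1" --pt "0 0 0 0 0" --pt "0 0 0 0 0" --pt "0 0 0 0 0" --pt "0 0 0 0 0" --pt "0 0 0 0 0" --newtons 40

```text
clock: 53.45
position: [0.5162, -0.3232, 0.0802]
tool_rot: [3.141, -0.001, -0.008]
force: [-1.8, 1.4, 6.9]
grip_width: 0.0323
finger_force: 39.1
```

Request:
jog_arm --pt "0 0 -0.1 0 0" --pt "0 0 -0.2 0 0" --pt "0 0 -0.4 0 0" --pt "0 0 -0.5 0 0" --pt "0 0 -0.6 0 0" --pt "0 0 -0.6 0 0" --pt "0 0 -0.6 0 0" --pt "0 0 -0.4 0 0" --pt "0 0 -0.4 0 0" --pt "0 0 -0.2 0 0" --pt "0 0 0 0 0"

```text
clock: 54.55
position: [0.5161, -0.3233, 0.2002]
tool_rot: [3.141, -0.001, -0.008]
force: [-0.4, 0.1, -2.8]
grip_width: 0.0325
finger_force: 40.1
```

Request:
jog_arm --pt "0 -0.3 0 0 0" --pt "0.15 -0.7 0 0 0" --pt "0.15 -0.9 0 0 0" --pt "0.15 -1 0 0 0" --pt "0.15 -1 0 0 0" --pt "0.15 -1 0 0 0" --pt "0.15 -1 0 0 0" --pt "0.15 -1 0 0 0" --pt "0.15 -1 0 0 0" --pt "0.15 -1 0 0 0" --pt "0.15 -1 0 0 0" --pt "0.15 -0.9 0 0 0"

```text
clock: 55.75
position: [0.5673, 0.0027, 0.1988]
tool_rot: [-3.141, 0.001, -0.007]
force: [-0.2, -0.6, -2.5]
grip_width: 0.0324
finger_force: 40.1
```

Request:
jog_arm --pt "0.14 -0.5 0 0 0" --pt "0 -0.3 0 0 0" --pt "0 0 0 0 0" --pt "0 0 0.2 0 0" --pt "0 0 0.5 0 0" --pt "0 0 0.7 0 0" --pt "0 0 0.7 0 0" --pt "0 0 0.7 0 0" --pt "0 0 0.5 0 0" --pt "0 0 0.3 0 0" --pt "0 0 0.2 0 0" --pt "0 0 0 0 0"

```text
clock: 56.95
position: [0.5721, 0.0239, 0.0851]
tool_rot: [3.141, 0.001, -0.009]
force: [-0.8, -0.7, -3.5]
grip_width: 0.0318
finger_force: 40.1
```

Request:
jog_arm --pt "0 0 0 0 0" --pt "0 0 0 0 0"

```text
clock: 57.15
position: [0.5727, 0.0244, 0.0862]
tool_rot: [-3.141, -0.001, -0.008]
force: [0.7, -0.1, -2.6]
grip_width: 0.032
finger_force: 40.1
```

Request:
jog_arm --pt "0 0 0.06 0 0" --pt "0 0 0.05 0 0" --pt "0 0 0.02 0 0" --pt "0 0 0 0 0"

```text
clock: 57.55
position: [0.5725, 0.0246, 0.0818]
tool_rot: [-3.141, -0.0, -0.008]
force: [-1.4, 0.8, 1.7]
grip_width: 0.0322
finger_force: 40.6
```

Request:
jog_arm --pt "0 0 0.02 0 0" --pt "0 0 0 0 0"

```text
clock: 57.75
position: [0.5728, 0.0247, 0.0818]
tool_rot: [-3.141, -0.001, -0.008]
force: [-3.2, 2.0, 11.9]
grip_width: 0.0322
finger_force: 41.5
```

Request:
jog_arm --pt "0 0 -0.02 0 0" --pt "0 0 0 0 0.2" --pt "0 0 0 0 0.5" --pt "0 0 0 0 0.7" --pt "0 0 0 0 0.7" --pt "0 0 0 0 0.7" --pt "0 0 -0.3 0 0.7" --pt "0 0 -0.6 0 0.7" --pt "0 0 -0.9 0 0.7" --pt "0 0 -0.8 0 0.7" --pt "0 0.4 -0.4 0 0.7" --pt "0 0.8 0 0 0.7"

```text
clock: 58.95
position: [0.5729, -0.011, 0.1736]
tool_rot: [-3.141, -0.003, -0.006]
force: [0.4, 0.6, 0.1]
grip_width: 0.0601
finger_force: 0.0
```

Request:
jog_arm --pt "0.1 1 0 0 0.7" --pt "0.1 1 0 0 0.7" --pt "0.1 1 0 0 0.7" --pt "0.1 1 0 0 0.7" --pt "0.1 1 0 0 0.7" --pt "0.1 1 0 0 0.7" --pt "0.1 1 0 0 0.7" --pt "0.1 1 0 0 0.7" --pt "0.04 1 0 0 0.7" --pt "0 1 0 0 0.7" --pt "0 0.5 0 0 0.7" --pt "0 0.17 0 0 0.7"

```text
clock: 60.15
position: [0.5937, -0.3339, 0.1713]
tool_rot: [3.141, 0.001, -0.01]
force: [-0.4, 0.3, -0.5]
grip_width: 0.0597
finger_force: 0.0
```

Request:
jog_arm --pt "0 0 0 0 0.7" --pt "0 0 0 0 0.7" --pt "0 0 0 0 0.7"

```text
clock: 60.45
position: [0.5951, -0.3305, 0.1717]
tool_rot: [-3.141, -0.0, -0.006]
force: [0.4, 0.6, -0.2]
grip_width: 0.0599
finger_force: 0.0
```

Request:
jog_arm --pt "0 0.02 0.3 0 0.7" --pt "0 0 0.5 0 0.7" --pt "0 0 0.6 0 0.7" --pt "0 0 0.5 0 0.7" --pt "0 0 0.4 0 0.7" --pt "0 0 0.27 0 0.7" --pt "0 0 0 0 0.7" --pt "0 0 0 0 0.7"

```text
clock: 61.25
position: [0.5949, -0.3326, 0.0948]
tool_rot: [3.141, -0.0, -0.008]
force: [-0.2, 0.7, 0.2]
grip_width: 0.0597
finger_force: 0.0
```

Request:
jog_arm --pt "0 0 0 0 0.3" --pt "0 0 0 0 0.1" --pt "0 0 0 0 0" --pt "0 0 0 0 0" --pt "0 0 0 0 0" --pt "0 0 0 0 0" --pt "0 0 0 0 0" --newtons 40

```text
clock: 61.95
position: [0.5952, -0.3325, 0.0954]
tool_rot: [3.141, -0.001, -0.008]
force: [-1.7, 0.7, 6.2]
grip_width: 0.032
finger_force: 39.5
```

Request:
jog_arm --pt "0 0 -0.1 0 0" --pt "0 0 -0.2 0 0" --pt "0 0 -0.4 0 0" --pt "0 0 -0.5 0 0" --pt "0 0 -0.6 0 0" --pt "0 0 -0.6 0 0" --pt "0 0 -0.6 0 0" --pt "0 0 -0.4 0 0" --pt "0 0 -0.4 0 0" --pt "0 0 -0.2 0 0" --pt "0 0 0 0 0"

```text
clock: 63.05
position: [0.5949, -0.3326, 0.2152]
tool_rot: [3.141, -0.001, -0.008]
force: [-0.2, -0.1, -3.6]
grip_width: 0.0321
finger_force: 40.0
```

Request:
jog_arm --pt "0 -0.3 0 0 0" --pt "0.15 -0.7 0 0 0" --pt "0.15 -0.9 0 0 0" --pt "0.15 -0.9 0 0 0" --pt "0.15 -0.9 0 0 0" --pt "0.15 -0.9 0 0 0" --pt "0.15 -0.9 0 0 0" --pt "0.15 -0.9 0 0 0" --pt "0.15 -0.9 0 0 0" --pt "0.15 -0.9 0 0 0" --pt "0.15 -0.9 0 0 0" --pt "0.14 -0.5 0 0 0"

```text
clock: 64.25
position: [0.6459, -0.0415, 0.2138]
tool_rot: [-3.14, 0.001, -0.005]
force: [0.4, 0.1, -1.4]
grip_width: 0.0324
finger_force: 40.1
```

Request:
jog_arm --pt "0 -0.3 0 0 0" --pt "0 -0.09 0 0 0" --pt "0 0 0 0 0" --pt "0 0 0.2 0 0" --pt "0 0 0.5 0 0" --pt "0 0 0.7 0 0" --pt "0 0 0.7 0 0" --pt "0 0 0.7 0 0" --pt "0 0 0.5 0 0" --pt "0 0 0.3 0 0" --pt "0 0 0.2 0 0" --pt "0 0 0 0 0"

```text
clock: 65.45
position: [0.6462, -0.0334, 0.1001]
tool_rot: [3.142, 0.0, -0.008]
force: [-0.2, -0.2, -2.7]
grip_width: 0.0321
finger_force: 40.1
```

Request:
jog_arm --pt "0 0 0 0 0" --pt "0 0 0 0 0"

```text
clock: 65.65
position: [0.6467, -0.0332, 0.1013]
tool_rot: [-3.142, -0.001, -0.008]
force: [-0.0, -0.1, -2.7]
grip_width: 0.0323
finger_force: 40.1
```

Request:
jog_arm --pt "0 0 0.06 0 0" --pt "0 0 0.05 0 0" --pt "0 0 0.02 0 0" --pt "0 0 0 0 0"

```text
clock: 66.05
position: [0.6466, -0.033, 0.0969]
tool_rot: [-3.141, -0.001, -0.008]
force: [-0.7, 2.4, 2.6]
grip_width: 0.0325
finger_force: 40.6
```

Request:
jog_arm --pt "0 0 0.02 0 0" --pt "0 0 0 0 0"

```text
clock: 66.25
position: [0.6469, -0.0329, 0.0968]
tool_rot: [-3.141, -0.001, -0.008]
force: [-1.8, 3.2, 9.2]
grip_width: 0.0321
finger_force: 41.3
```

Request:
jog_arm --pt "0 0 -0.02 0 0" --pt "0 0 0 0 0.2" --pt "0 0 0 0 0.5" --pt "0 0 0 0 0.7" --pt "0 0 0 0 0.7" --pt "0 0 0 0 0.7" --pt "0 0 -0.3 0 0.7" --pt "0 0 -0.6 0 0.7" --pt "0 0 -0.9 0 0.7" --pt "0 0 -0.9 0 0.7" --pt "0 0 -0.9 0 0.7" --pt "0 0.3 -0.9 0 0.7"

```text
clock: 67.45
position: [0.6462, -0.041, 0.2335]
tool_rot: [-3.141, -0.001, -0.006]
force: [0.3, 0.2, -0.2]
grip_width: 0.0599
finger_force: 0.0
```

Request:
jog_arm --pt "0 0.7 -0.3 0 0.7" --pt "0 1 0 0 0.7" --pt "0 1 0 0 0.7" --pt "0 1 0 0 0.7" --pt "0 1 0 0 0.7" --pt "0 1 0 0 0.7" --pt "0 1 0 0 0.7" --pt "0 1 0 0 0.7" --pt "0 1 0 0 0.7" --pt "0 0.7 0 0 0.7" --pt "0 0.3 0 0 0.7" --pt "0 0 0 0 0.7"

```text
clock: 68.65
position: [0.6435, -0.334, 0.2408]
tool_rot: [3.141, 0.0, -0.009]
force: [0.7, 0.3, -0.8]
grip_width: 0.0598
finger_force: 0.0
```

```bash
python3 - <<'E'
from h import *
f,st=grab("top"); print(st["position"].round(3),st["clock"])
o=f["pixels"][:,:,::-1][120:350,95:410]; a=cv2.imread("pics/top0.png")[120:350,95:410]
s=bot.grab_frame("side")["pixels"][:,:,::-1][160:420,110:450]
cv2.imwrite("pics/end.png",np.hstack([cv2.resize(o,(440,320)),cv2.resize(s,(355,320))]))
for n,(u,v,w,h) in dict(vial=(355,198,25,22),box=(245,285,68,60),dish=(370,290,42,42),pads=(250,140,130,100)).items():
    d=np.abs(f["pixels"][v:v+h,u:u+w,::-1].astype(int)-cv2.imread("pics/top0.png")[v:v+h,u:u+w]).max(2); print(n,(d>60).sum())
E
```

```text
[ 0.644 -0.334  0.241] 68.65
vial 0
box 0
dish 0
pads 1183
```

View pics/end.png

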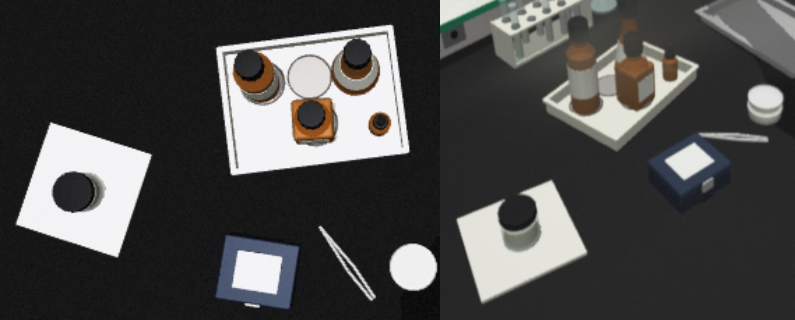

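The end view shows every bottle upright on its own pad, the jar on the tile and the bystanders unchanged (0 changed pixels in their areas). I'm handing in.

```bash
python3 -c "
from workcell import bot
print(bot.job_done())"
```

```text
the job is handed in; nothing more can be done
None
```

The job is handed in at about 69 s: the three bottles are back upright on their own pads, the jar stands about 5 mm off the tile's centre, and the vial, slide box and dishes show no change in the top view; my first try at gripping the jar failed, pressing on its lid with about 39 N, but it stayed upright on its pad.

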